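# Check the desiccant on the beam balance, then crack the dry box lid

## Robot

A 6-joint arm with a two-finger parallel gripper is mounted at the origin on the work surface. World frame = base frame: x ahead of the robot, y to its left, z up, the work surface at z = 0. Lengths are in mm, angles in rad, forces in N, time in s.
With the tool pointing down it reaches from about 400 to 925 mm from the base axis. Payload 12.5 kg.
Tool frame: the origin (TCP) lies at the very end of the fingers, on their centre line; the grasp point (between the pads) lies 19 mm behind it; z points along the fingers, x is the direction in which the jaws open and shut, and the axes are right-handed (so a half turn about z gives the same grasp; the last joint's range is limited). The gripper opens to 95 mm and grips with 3 to 60 N. Pads are 20 mm wide; open, the fingers measure 119 mm over their backs; the gripper's body (75 mm by 180 mm) begins 59 mm behind the grasp point.
Start: joints at [1.024, 0.491, 1.559, -0, 1.092, -0.106], TCP at [266.651, 565.282, 214.661] pointing down, gripper open.
Joint ranges: [-3.1, 3.1], [-0.84, 2.19], [0.05, 2.79], [-1.13, 4.28], [0.06, 2.93], [-2.69, 2.69]. Speed limits (rad/s): [2.22, 2.22, 2.79, 3.14, 3.14, 3.14].

## Interface

Orientations are given as [roll, pitch, yaw] about the fixed x, y, z axes, in that order (R = Rz(yaw) Ry(pitch) Rx(roll)).
In Python, from cell import state, viewer, ticket, look_for, regions_of gives the robot as it stands.
- The arm moves only by the shell command python3 -m inch 'ROWS'. ROWS is JSON, a list of rows, each a list of 7 numbers: the turn, a rotation vector about the world's x, y, z in degrees, then the shift along the world's x, y, z in mm, then the opening, from -1 (shut) to 1 (fully open). In form: [[rx, ry, rz, tx, ty, tz, hand], ...]. A call has 1 to 10 rows; each row shifts and turns the commanded pose from where the row before left it; what a row does not reach is not made up. A row lasts 1/10 s, in which the tool goes at most 50 mm and 8.59 degrees, less where a joint would pass 70% of its speed; a pose out of reach is approached as far as the arm can. A call with a gripper value outside its range is refused whole. The fingers move at their own pace and stop on an object; the grip force is fixed at half the most. Time passes only in rows, so rows that do not move let the fingers close. It gives the time, the measured TCP pose, the force and the opening at its end, in the units of the state.
- state(): the state, without advancing time (a new reading comes with each control period).
- viewer.read_camera(name): name is "scene" or "top" or "wrist"; returns a dict with "color" (480x640x3 uint8, red, green, blue), "depth" (480x640 float32, mm along the optical axis (not along the pixel's ray), 0 where there is no reading), "fx", "fy", "cx", "cy" (pixels), "position" and "orientation" of the camera in the world. Camera axes: x right, y down, z forward; pixel columns grow to the right and rows downward; lengths in mm; the calibration is good to about 2 mm. A picture is of the moment at which its call begins.
- ticket.job_done(): hands the job in, once; it reports no verdict.
Trained networks look in the newest picture that a camera, given by its name, has taken for a name from the list of things; names that differ only in an ending like _2 or _b are one class to them, and where a whole thing is asked for, a point or a joint stands for the part that bears it (a point fixed in the world has none). Each returns a list of dicts, best first, with "score" (0 to 1); they miss things now and then, are a little off and sometimes report something else, mostly with a low value. They report only what shows in the picture. A call takes as long as a camera call.
- look_for(name, camera): "box" ([left, top, right, bottom] as shares, 0 to 1, of the picture: columns of its width, rows of its height, round what is visible of it).
- regions_of(name, camera): "pixels" (480x640 bool, what is visible of it) and "box" ([left, top, right, bottom] as shares, 0 to 1, of the picture: columns of its width, rows of its height, round what is visible of it).
The state is a dict: "t": time; "joints": joint angles; "qvel": joint speeds; "tau": joint torques, N m; "eef_pos": TCP position; "tcp_rot": TCP orientation; "ft_force": force on the tool from outside, world axes, zero at the start; "moment": the same for the moment, N m; "opening": opening from 0.0 (shut) to 1.0 (fully open).
Only numpy, scipy, OpenCV 4.12 (cv2) and the standard library are available. Lean on these libraries where they do the work, as an engineer would, in place of code of your own. Each camera call takes 0.05 s, during which the arm holds its last target. There are 200 camera calls.

## Task

A desiccant cartridge sits on the beam balance: swing the red arrest lever all the way over to let the beam swing down freely, leave it a moment, then swing the lever fully back so that the beam is arrested level again. Then take the red handle of the filament dry box, break the lid free of its sticky seal without flinging it open, and hold it ajar, handle raised about 4 cm, for a colleague to slip the cartridge in. Finish still holding the lid ajar, and leave the spool, the printed bracket and the screwdriver where they are.

Things in the scene. Friction and masses are not known exactly. Their poses are not given: they have to be found in the camera images.
- drybox: filament dry box, clear walls with blue rim, white lid, fixed to the bench. 220 deep (its own x) by 220 wide (y), rim 130 high. Origin: underside of its front wall, in the middle; its x points from the front wall to the hinge side, z up. It stands left or right of the balance, turned by up to 0.2 rad
- lid_handle (a point): middle of the lid's red round handle bar, 12 mm in diameter, 100 mm long, lying along the box's y, 54 mm above the box's rim (42 mm above the lid's 12 mm thick plate), 25 mm behind the front wall, on two end posts. It moves with the lid
- lid_hinge (a point): middle of the lid's hinge axis (along the box's y), at the height of the rim (130 mm above the bench), 195 mm behind the handle bar and 54 mm below it
- lid (a joint): opening angle of the lid in rad, 0 shut, grows as the handle goes up; 0.2 raises the handle about 40 mm. The seal holds it with a peak of about 15 to 20 N at the handle within the first 7 mm of lift, and then lets go; after that the 0.35 kg lid (mass varies) takes 1 to 3 N to hold, and if let go it drops back on to its seal, at about 0.07
- balance: beam balance, fixed to the bench: blue base 140 (its own x) by 290 (y) by 14 mm. Origin: underside of the base below the beam's pivot. The beam lies along its y, pivot 125 mm above the bench, 60 mm cartridge pan 125 mm from the pivot at +y with the orange cartridge (44 mm diameter, top 180 mm above the bench), brass counterweight (32 mm diameter) at -y ending 92 mm from the pivot. Turned by up to 0.2 rad
- beam (a joint): tilt of the balance beam in rad: 0 level, grows as the orange cartridge's end goes down; stops at 0.18. When released it swings down to the stop within about a second
- lever_knob (a point): centre of the red cross grip at the top of the arrest lever: a cylinder 20 mm in diameter, 24 mm long, lying along the balance's y, 130 mm to the -y side of the pivot; 155 mm above the bench when arrested. The lever below it is 10 by 8 mm
- lever_axis (a point): point on the lever's axis of turning straight below the knob when arrested; the axis runs along the balance's y, 55 mm above the bench, 100 mm from the knob's centre
- arrest (a joint): angle of the arrest lever in rad: 0 upright, beam arrested; grows to a stop at 0.8 as the knob swings towards the balance's +x (away from the robot), 72 mm over and 30 mm down: beam free beyond about 0.6. It stays where it is left and takes about 1 N at the knob
- spool: bystander: small black and white filament spool lying flat behind the balance, 84 mm in diameter, 40 high; origin at the centre of its underside
- bracket: bystander: green printed angle bracket, 34 by 50 by 36 mm high, in front of the dry box; origin at the centre of its underside
- driver: bystander: screwdriver 150 mm long lying in front of the balance, about along the balance's y, up to 30 mm thick

How it is judged (in metres and radians):
On the way, in this order (a step that is already met when the one before it is completed fails the run):
1. the arrest lever is over and the beam has swung down (value of joint arrest above 0.5 rad and value of joint beam above 0.12 rad and value of joint lid below 0.03 rad), for 0.3 s.
2. the lever is back and the beam is arrested level, the lid still shut (value of joint arrest below 0.12 rad and value of joint each of beam, lid below 0.03 rad), for 0.2 s.
3. the lid has broken free of its seal (value of joint lid above 0.09 rad), for 0.1 s.
At the end, for the whole second after the job is handed in: the lid is held still by the fingers, and by nothing else, at 0.11 to 0.33 rad (handle raised some 22 to 63 mm); the arrest lever is back within 0.12 rad and the beam level within 0.03 rad (value of joint lid between 0.11 and 0.33 rad and velocity of joint lid between -0.05 and 0.05 rad/s and contact force between the fingers and drybox above 0.5 N and contact force between drybox and spool below 0.1 N and contact force between drybox and bracket below 0.1 N and contact force between drybox and driver below 0.1 N and value of joint arrest below 0.12 rad and value of joint beam between -0.03 and 0.03 rad); the arm keeps its last pose, push and grip.
It fails at once if the lid is flung open (beyond 0.55 rad) (value of joint lid above 0.55 rad).
It fails at once if the spool, the bracket or the screwdriver is moved more than 20 mm (distance of any of spool, bracket, driver from where it was at the start of the episode above 0.02 m).
It also fails if it takes over 54 s, if anything falls off the work surface, if the arm or the gripper's body presses on something with over 40 N, if the wrist force passes 120 N, or if a joint passes its speed limit or range.

## Working session

There is one attempt and no reset: what is moved stays moved. The work goes in short steps, Python scripts to look and compute and a shell command to move; the robot and the scene stay as the last step left them, time stands still between calls to the robot, and variables do not carry over. Pictures are saved under pics/ and viewed, on a budget of 10 in all, crops included, one or two more only if the job needs it, and the job is handed in when it is done.

```bash
mkdir -p pics
cat > h.py <<'E'
import numpy as np, cv2
from scipy.spatial.transform import Rotation as R
from cell import state, viewer, ticket, look_for, regions_of
def Rc(f):
    o=np.array(f["orientation"],float)
    if o.shape==(3,3): return o
    return R.from_euler('xyz',o).as_matrix() if o.size==3 else R.from_quat(o).as_matrix()
def cloud(f,mask):
    v,u=np.nonzero(mask&(f["depth"]>0)); d=f["depth"][v,u]
    p=np.c_[(u-f["cx"])/f["fx"]*d,(v-f["cy"])/f["fy"]*d,d]
    return p@Rc(f).T+np.array(f["position"])
def save(f,n): cv2.imwrite(f"pics/{n}.png",f["color"][:,:,::-1])
E
python3 - <<'E'
from h import *
np.set_printoptions(precision=1,suppress=True)
print(state())
for c in ("scene","top"):
    f=viewer.read_camera(c); save(f,c+"0"); print(c,f["position"],f["orientation"],f["fx"])
    for n in ("drybox","lid_handle","balance","lever_knob","spool","bracket","driver"):
        for r in regions_of(n,c)[:2]:
            p=cloud(f,r["pixels"])
            print(n,round(r["score"],2),(np.array(r["box"])*[640,480,640,480]).round(),len(p),np.median(p,0) if len(p) else '',np.percentile(p,[2,98],0).tolist() if len(p) else '')
a=cv2.imread("pics/scene0.png");b=cv2.imread("pics/top0.png")
cv2.imwrite("pics/both.png",cv2.resize(np.vstack([a,b]),(400*1,600)))
E
```

```text
{'t': 0.0, 'joints': array([ 1. ,  0.5,  1.6, -0. ,  1.1, -0.1]), 'qvel': array([ 0.,  0., -0.,  0.,  0., -0.]), 'tau': array([  0. , -61.3, -25.8,   0.1,   0. ,  -0. ]), 'eef_pos': array([266.5, 565. , 214.1]), 'tcp_rot': array([-3.1,  0. ,  1.1]), 'ft_force': array([ 0.6,  0.5, -0.1]), 'moment': array([-0.,  0., -0.]), 'opening': 0.9993271944742497}
scene [1266.8  474.6  956.8] [-2.3  0.   2.2] 584.6041818237286
drybox 0.77 [334. 237. 492. 401.] 17400 [630.1 228.3 138.7] [[469.4455116261562, 111.61324934933646, 4.926284939520386], [696.7595670167595, 333.4306441919235, 179.50056038175197]]
drybox 0.16 [236. 165. 338. 211.] 1660 [ 452.6 -149.9  129.1] [[340.5399748272781, -296.9351921952215, -2.0007329702190257], [504.63311304763135, -59.96915257992662, 176.14395085277107]]
lid_handle 0.78 [332. 240. 490. 364.] 11897 [585.1 222.5 139.7] [[467.3563672490894, 108.30673288286663, 135.6351759416741], [689.0315738349199, 328.07591117041557, 183.01178943979406]]
balance 0.62 [212. 152. 345. 263.] 7131 [ 458.6 -185.9   13. ] [[377.75705789660714, -340.2943277962589, 2.9160050275551157], [5
[... 1268 characters left out ...]
 449.  -203.6   17. ] [[378.46980713100646, -345.0227232385325, 12.261393053034375], [516.3475466968277, -66.60013622479076, 179.80566998227872]]
lever_knob 0.46 [463. 283. 496. 294.] 217 [ 452.8 -334.1  162.2] [[443.9171683842675, -347.90018936066434, 59.555520457752365], [461.92294370430346, -325.75841846777547, 168.75451195109935]]
spool 0.71 [389. 190. 427. 234.] 1293 [ 618.5 -219.7   41.7] [[581.6656960554525, -259.9583002181035, 3.575991491918949], [657.6745893113415, -183.14763784048185, 45.86791901823886]]
bracket 0.75 [209. 309. 233. 335.] 370 [382.2 190.2  13.2] [[360.7518862172487, 164.95514636478734, 4.90349340378802], [403.85016030764314, 215.17255484493262, 39.409937230781196]]
```

Run:
```python
from h import *
np.set_printoptions(precision=1,suppress=True)
for c in ("scene","top"):
    f=viewer.read_camera(c)
    hsv=cv2.cvtColor(f["color"],cv2.COLOR_RGB2HSV)
    m=((hsv[...,0]<8)|(hsv[...,0]>172))&(hsv[...,1]>140)&(hsv[...,2]>70)
    n,l,st,ce=cv2.connectedComponentsWithStats(m.astype(np.uint8))
    for i in range(1,n):
        if st[i,4]>25:
            p=cloud(f,l==i); z=np.percentile(p[:,2],90); q=p[p[:,2]>z-12]
            mn=q.mean(0); _,_,V=np.linalg.svd(q-mn); e=(q-mn)@V[0]
            print(c,"red",st[i],"top",mn,"axis",V[0],"ext",np.percentile(e,[1,99]))
f=viewer.read_camera("top")
m=(regions_of("lid_handle","top")[0]["pixels"]).astype(np.uint8)
p=cloud(f,m>0); q=p[abs(p[:,2]-143.5)<6]
print("lid rect",cv2.minAreaRect(q[:,:2].astype(np.float32)))
p=cloud(f,regions_of("balance","top")[0]["pixels"]); q=p[abs(p[:,2]-17)<6]
print("base rect",cv2.minAreaRect(q[:,:2].astype(np.float32)))
```

```text
scene red [224 151  12   9  79] top [ 459.1 -333.6  157.7] axis [ 0.2 -1.   0.1] ext [-10.8  13. ]
scene red [404 236  58  36 456] top [492.4 207.5 185.3] axis [-0.1  1.  -0. ] ext [-55.1  52.6]
top red [164 265  60  13 360] top [487.2 202.7 190.6] axis [-0.1  1.  -0. ] ext [-52.8  53.4]
top red [479 284  14  11 136] top [ 453.1 -337.3  164.6] axis [-0.1  1.  -0. ] ext [-12.3  10.9]
top red [414 330  36  16 403] top [ 349.9 -266.    24.9] axis [-0.1  1.  -0. ] ext [-36.1  36.2]
lid rect ((572.035888671875, 215.47671508789062), (226.9097137451172, 227.4598388671875), 7.113497734069824)
base rect ((448.8594665527344, -207.8673858642578), (139.9901580810547, 289.75177001953125), 3.950254440307617)
```

View pics/scene0.png

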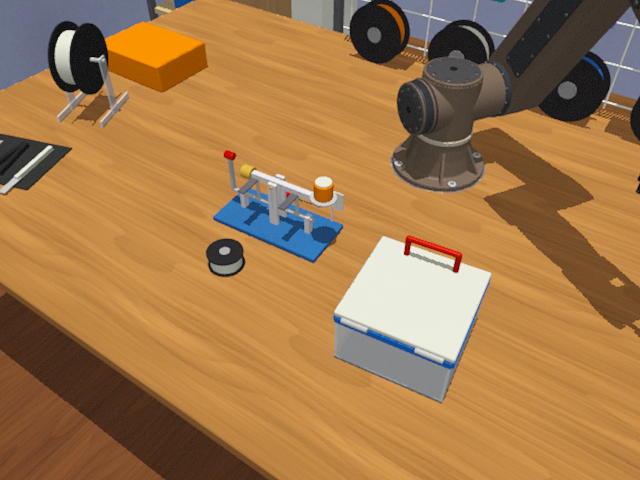

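View pics/top0.png

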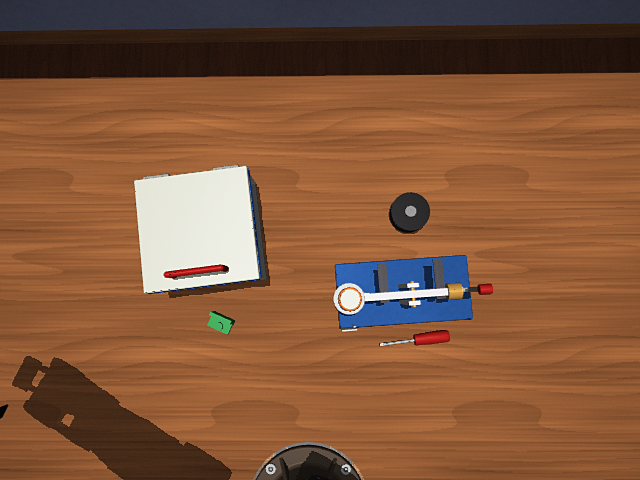

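The scene view shows the box at the left and the balance on the right, with the knob at about (230,155). In the top view the handle is at about (195,271), the knob at (486,289), the screwdriver at (415,340), the bracket at (221,322) and the spool at (410,212). The measured heights (handle top 190, knob top 165) and sizes match the given ones.

The knob is at about (456,-336,155) with balance yaw about 0.07. The handle is at about (489,204,184) with box yaw about 0.124. I'll move over the knob first.

```bash
python3 -m inch '[[0,0,-3,18,-45,7,0],[0,0,-3,18,-45,7,0],[0,0,-3,18,-45,7,0],[0,0,-3,18,-45,7,0],[0,0,-3,18,-45,7,0],[0,0,-3,18,-45,7,0],[0,0,-3,18,-45,7,0],[0,0,-3,18,-45,7,0],[0,0,-3,18,-45,7,0],[0,0,-3,18,-45,7,0]]'; python3 -m inch '[[0,0,-3,18,-45,7,0],[0,0,-3,18,-45,7,0],[0,0,-3,-3,-45,0,0],[0,0,-3,-3,-45,0,0],[0,0,-3,-3,-45,0,0],[0,0,-3,-3,-45,0,0],[0,0,-3,-3,-45,0,0],[0,0,-3,-3,-45,0,0],[0,0,-3,-3,-45,0,-0.1],[0,0,-3,-3,-45,0,-0.1]]'
```

```text
t: 2.05
eef_pos: [447.0, 113.4, 285.3]
tcp_rot: [3.141, -0.001, 0.604]
ft_force: [-0.1, 0.0, -0.3]
opening: 0.502
t: 3.05
eef_pos: [458.2, -336.6, 298.8]
tcp_rot: [3.141, -0.0, 0.08]
ft_force: [1.3, 0.2, 0.6]
opening: 0.458
```

Run:
```python
from h import *
np.set_printoptions(precision=1,suppress=True)
f=viewer.read_camera("wrist"); save(f,"w1"); print(f["position"])
hsv=cv2.cvtColor(f["color"],cv2.COLOR_RGB2HSV)
m=((hsv[...,0]<8)|(hsv[...,0]>172))&(hsv[...,1]>140)&(hsv[...,2]>50)
n,l,st,ce=cv2.connectedComponentsWithStats(m.astype(np.uint8))
for i in range(1,n):
    if st[i,4]>60:
        p=cloud(f,l==i); print(st[i],np.percentile(p,[2,50,98],0))
```

```text
[ 452.4 -259.8  468.9]
[ 220  101   27   68 1425] [[ 336.9 -302.1    1.2]
 [ 352.1 -267.    23.7]
 [ 364.8 -232.    26.9]]
[303 217  23  29 620] [[ 444.  -349.6  155.9]
 [ 453.4 -337.2  163.5]
 [ 462.5 -326.3  165.7]]
```

View pics/w1.png

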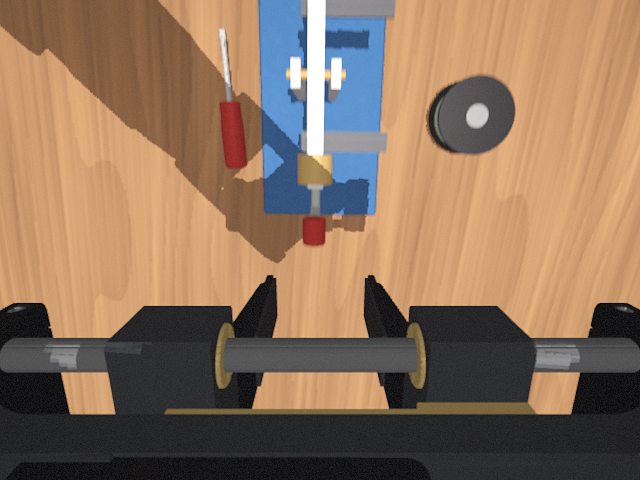

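The wrist view shows the knob at (314,230), a little left of the centre line between the fingers (about u=320). Its centre is about (453.5,-338,155). I'll go down and narrow the fingers around it as a cage.

```bash
python3 -m inch '[[0,0,0,-5,-1,-40,-0.1],[0,0,0,0,0,-40,-0.1],[0,0,0,0,0,-40,-0.1],[0,0,0,0,0,-31,-0.1],[0,0,0,0,0,0,-0.4],[0,0,0,0,0,0,-0.4]]'
```

```text
t: 3.7
eef_pos: [453.9, -335.9, 148.3]
tcp_rot: [-3.141, -0.0, 0.083]
ft_force: [-0.3, 0.4, 0.7]
opening: 0.338
```

```bash
python3 -m inch '[[0,0,0,10,1,0,-0.4],[0,0,0,15,1,-2,-0.4],[0,0,0,17,1,-5,-0.4],[0,0,0,17,1,-9,-0.4],[0,0,0,14,1,-11,-0.4],[0,0,0,4,0,-2,-0.4],[0,0,0,0,0,0,-0.4],[0,0,0,0,0,0,-0.4]]'; python3 -m inch '[[0,0,0,0,0,0,-0.4],[0,0,0,0,0,0,-0.4],[0,0,0,0,0,0,-0.4],[0,0,0,0,0,0,-0.4],[0,0,0,0,0,0,-0.4],[0,0,0,0,0,0,-0.4],[0,0,0,0,0,0,-0.4],[0,0,0,0,0,0,-0.4]]'
python3 - <<'E'
from h import *
f=viewer.read_camera("scene"); save(f,"s2")
cv2.imwrite("pics/s2c.png",cv2.resize(f["color"][110:290,180:380,::-1],None,fx=3,fy=3))
E
```

```text
t: 4.5
eef_pos: [529.4, -330.3, 119.1]
tcp_rot: [-3.14, 0.004, 0.084]
ft_force: [-17.4, 1.4, 21.6]
opening: 0.302
t: 5.3
eef_pos: [529.4, -330.3, 119.1]
tcp_rot: [-3.14, 0.004, 0.084]
ft_force: [-16.6, 1.5, 20.8]
opening: 0.299
```

View pics/s2c.png

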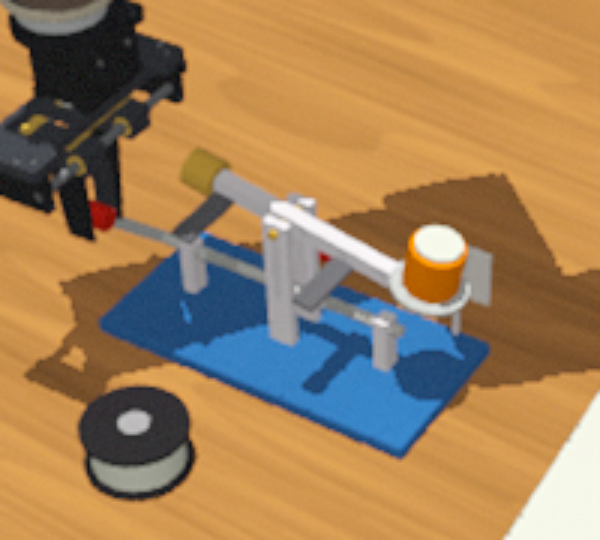

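The crop shows the lever fully over against its stop, with the knob at about (100,215), and the cartridge end of the beam down. I'll swing it back now.

```bash
python3 -m inch '[[0,0,0,-8,0,3,-0.4],[0,0,0,-14,-1,9,-0.4],[0,0,0,-17,-1,9,-0.4],[0,0,0,-17,-1,5,-0.4],[0,0,0,-17,-1,2,-0.4],[0,0,0,-10,-1,0,-0.4],[0,0,0,0,0,0,-0.4],[0,0,0,0,0,0,-0.4]]'
python3 - <<'E'
from h import *
f=viewer.read_camera("scene"); save(f,"s3")
cv2.imwrite("pics/s3c.png",cv2.resize(f["color"][110:290,180:380,::-1],None,fx=3,fy=3))
E
```

```text
t: 6.15
eef_pos: [448.3, -335.8, 146.4]
tcp_rot: [3.141, -0.001, 0.083]
ft_force: [5.0, 0.9, 2.4]
opening: 0.301
```

View pics/s3c.png

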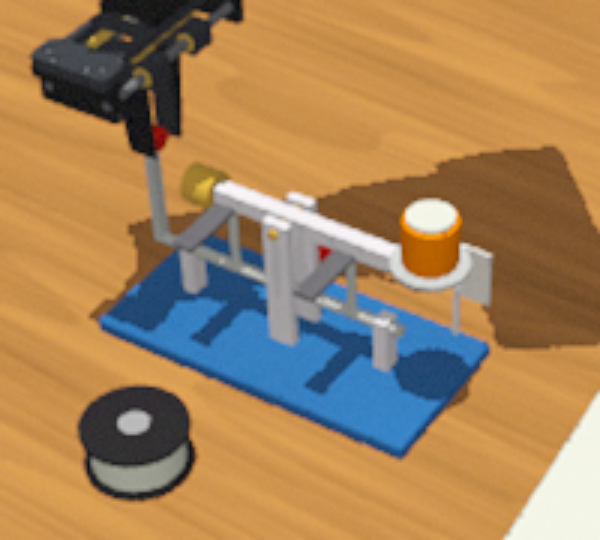

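The lever is upright, with the knob at (158,137), and the beam looks level again. The 5 N push in x says the lever is at its stop. I'll retreat and go over the handle.

```bash
python3 -m inch '[[0,0,0,3.5,0,0,-0.2],[0,0,0,0,0,0,-0.2],[0,0,0,0,0,30,-0.2],[0,0,0,0,0,45,-0.2],[0,0,0,0,0,45,-0.2],[0,0,0,0,0,35,-0.2],[0,0,0,3,45,0,-0.2],[0,0,0,3,45,0,-0.2],[0,0,0,3,45,0,-0.2],[0,0,0,3,45,0,-0.2]]'; python3 -m inch '[[0,0,0.3,3,45,0,-0.2],[0,0,0.3,3,45,0,-0.2],[0,0,0.3,3,45,0,-0.2],[0,0,0.3,3,45,0,-0.2],[0,0,0.3,3,45,0,-0.2],[0,0,0.3,3,45,0,-0.2],[0,0,0.3,3,45,0,-0.2],[0,0,0.3,3,44,0,-0.2],[0,0,0,0,0,0,-0.2]]'
python3 - <<'E'
from h import *
np.set_printoptions(precision=3,suppress=True)
for c in ("wrist","top"):
    f=viewer.read_camera(c); save(f,c+"4")
    hsv=cv2.cvtColor(f["color"],cv2.COLOR_RGB2HSV)
    m=((hsv[...,0]<8)|(hsv[...,0]>172))&(hsv[...,1]>140)&(hsv[...,2]>50)
    n,l,st,ce=cv2.connectedComponentsWithStats(m.astype(np.uint8))
    for i in range(1,n):
        if st[i,4]>60:
            p=cloud(f,l==i);z=np.percentile(p[:,2],95);q=p[p[:,2]>z-9]
            V=np.linalg.svd(q-q.mean(0))[2]; print(c,st[i],q.mean(0),V[0],np.percentile(q,[2,50,98],0))
E
```

```text
t: 7.2
eef_pos: [462.6, -154.1, 301.4]
tcp_rot: [-3.141, 0.001, 0.082]
ft_force: [0.3, 0.0, 0.0]
opening: 0.403
t: 8.1
eef_pos: [486.7, 207.2, 301.0]
tcp_rot: [-3.141, 0.001, 0.129]
ft_force: [-0.1, 0.0, -0.4]
opening: 0.401
wrist [ 314  166   15  138 1800] [487.768 208.925 189.129] [ 0.126 -0.992  0.005] [[478.439 155.004 186.296]
 [487.714 210.473 189.287]
 [497.545 257.501 191.145]]
top [174 265  54  11 325] [488.323 193.179 191.894] [-0.116  0.992 -0.048] [[479.464 150.906 186.666]
 [488.431 193.077 190.617]
 [497.565 236.121 194.154]]
top [477 284  16  11 144] [ 453.126 -337.361  164.597] [-0.07   0.998 -0.009] [[ 443.323 -348.9    158.983]
 [ 452.617 -337.576  164.994]
 [ 461.915 -325.849  168.752]]
top [413 330  37  16 418] [ 349.567 -265.664   25.336] [-0.128  0.992 -0.009] [[ 336.44  -301.      20.354]
 [ 349.405 -266.399   25.544]
 [ 361.59  -230.239   29.982]]
```

View pics/wrist4.png

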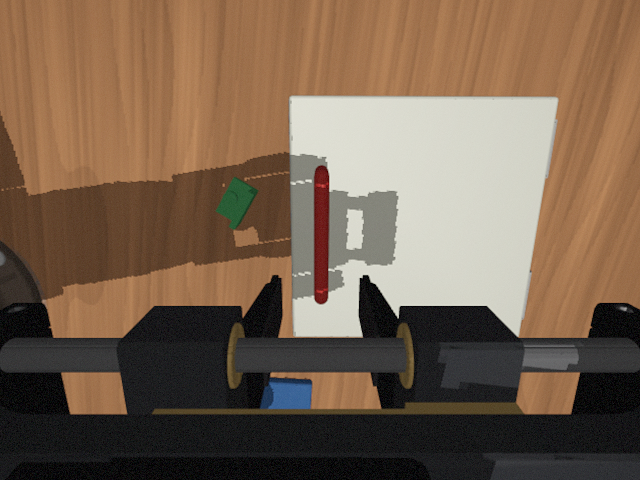

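The wrist view shows the handle bar at about u=321, centred between the fingers and parallel to them. The measurement agrees: (487.7, ~206), axis yaw 0.126, top 189. The top camera still sees the knob at (453,-337,165), so the lever has stayed arrested. I'll go down and grip.

```bash
python3 -m inch '[[0,0,0,1,-2,-40,-0.2],[0,0,0,0,0,-40,-0.2],[0,0,0,0,0,-36,-0.2],[0,0,0,0,0,-20,-0.2],[0,0,0,0,0,0,-1],[0,0,0,0,0,0,-1],[0,0,0,0,0,0,-1],[0,0,0,0,0,0,-1],[0,0,0,0,0,0,-1]]'
```

```text
t: 9.1
eef_pos: [488.2, 201.1, 166.8]
tcp_rot: [3.141, -0.001, 0.125]
ft_force: [-2.5, -2.3, 6.1]
opening: 0.117
```

```bash
python3 -m inch '[[-0.14,1.14,0,0.7,0.1,3.9,-1],[-0.14,1.14,0,0.8,0.1,3.9,-1],[0,0,0,0,0,0,-1]]'
```

```text
t: 9.4
eef_pos: [489.6, 201.3, 174.0]
tcp_rot: [3.141, 0.04, 0.125]
ft_force: [-2.5, -2.4, 2.1]
opening: 0.115
```

```bash
python3 -m inch '[[-0.14,1.14,0,0.9,0.1,3.9,-1],[-0.14,1.14,0,1,0.1,3.9,-1],[-0.14,1.14,0,1.1,0.1,3.9,-1],[0,0,0,0,0,0,-1]]'
python3 - <<'E'
from h import *
f=viewer.read_camera("scene")
cv2.imwrite("pics/s5c.png",cv2.resize(f["color"][180:410,300:520,::-1],None,fx=2.5,fy=2.5))
E
```

```text
t: 9.8
eef_pos: [492.5, 201.6, 185.5]
tcp_rot: [-3.142, 0.1, 0.125]
ft_force: [-2.5, -2.0, -1.8]
opening: 0.118
```

View pics/s5c.png

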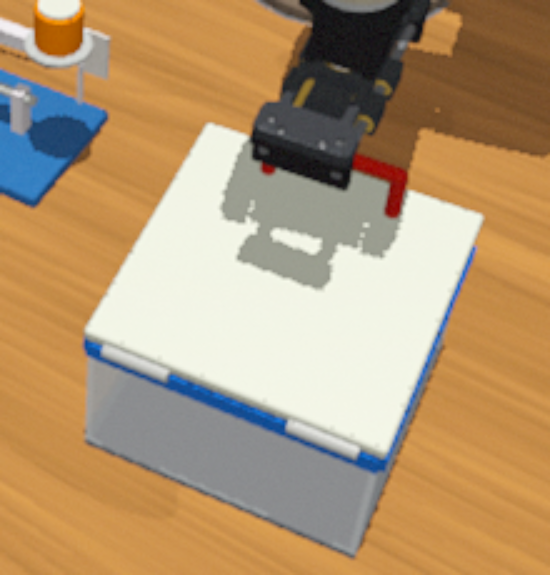

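In the crop the gripper is on the bar at about (300,160), but the lid angle is hard to judge by eye. I'll finish the lift and measure the lid's slope from depth.

```bash
python3 -m inch '[[-0.14,1.14,0,1.1,0.1,3.9,-1],[-0.14,1.14,0,1.2,0.1,3.9,-1],[-0.14,1.14,0,1.3,0.1,3.9,-1],[-0.14,1.14,0,1.4,0.2,3.9,-1],[-0.14,1.14,0,1.4,0.2,3.9,-1],[0,0,0,0,0,0,-1],[0,0,0,0,0,0,-1],[0,0,0,0,0,0,-1]]'
cat > c.py <<'E'
from h import *
np.set_printoptions(precision=2,suppress=True)
for c in ("top","scene"):
    f=viewer.read_camera(c); hsv=cv2.cvtColor(f["color"],cv2.COLOR_RGB2HSV)
    m=(hsv[...,1]<40)&(hsv[...,2]>90); p=cloud(f,m)
    a=np.array([np.cos(.124),np.sin(.124)]); s=(p[:,:2]-[488,204])@a; t=(p[:,:2]-[488,204])@[-a[1],a[0]]
    k=(s>0)&(s<180)&(abs(t)<100)&(p[:,2]>125)&(p[:,2]<210)
    g=np.polyfit(s[k],p[k,2],1)
    for _ in range(3):
        r=abs(np.polyval(g,s)-p[:,2])<8; g=np.polyfit(s[k&r],p[k&r,2],1)
    print(c,"lid angle",-np.arctan(g[0]),"n",(k&r).sum())
    hsv_m=((hsv[...,0]<8)|(hsv[...,0]>172))&(hsv[...,1]>140)&(hsv[...,2]>50)
    p=cloud(f,hsv_m); q=p[(p[:,1]<-315)&(p[:,2]>145)]; print("knob",np.median(q,0))
    q=p[(p[:,1]>120)&(p[:,1]<290)&(p[:,2]>100)]; print("handle z med",np.median(q,0) if len(q) else None)
    o=(hsv[...,0]>3)&(hsv[...,0]<16)&(hsv[...,1]>180); p=cloud(f,(hsv[...,2]>60)&(hsv[...,1]<60)); q=p[(abs(p[:,1]+83)<25)&(abs(p[:,0]-440)<30)&(p[:,2]>160)]; print("cartridge top",np.median(q,0) if len(q) else None)
    if c=="top":
        for n in ("spool","bracket","driver"):
            for r in look_for(n,c)[:1]: print(n,round(r["score"],2),np.array(r["box"])*[640,480,640,480])
s=state(); print(s["t"],s["eef_pos"],s["tcp_rot"],s["ft_force"],s["opening"])
E
python3 c.py
```

```text
t: 10.65
eef_pos: [499.0, 202.5, 204.5]
tcp_rot: [-3.141, 0.199, 0.125]
ft_force: [1.0, -1.7, -2.3]
opening: 0.117
top lid angle 0.19724842711764376 n 4374
knob [ 452.64 -335.68  164.81]
handle z med [504.36 161.99 226.9 ]
cartridge top [434.95 -83.95 179.92]
spool 0.56 [386.43 190.61 424.7  232.61]
bracket 0.75 [207.68 310.7  231.87 332.98]
driver 0.87 [379.33 328.99 450.5  345.22]
scene lid angle 0.19646602048467504 n 9134
knob [ 459.39 -331.15  158.11]
handle z med [501.08 252.77 221.23]
cartridge top [438.3  -82.28 175.31]
10.9 [499.08 202.47 204.61] [-3.14  0.2   0.12] [ 0.2  -1.39 -4.1 ] 0.11674444136334533
```

Both cameras put the lid at 0.197 rad. The knob and cartridge are at their arrested heights and the bystanders haven't moved. I'll hand the job in.

```bash
python3 -c "
from cell import ticket
print(ticket.job_done())"
```

```text
the job is handed in; nothing more can be done
None
```

The job is handed in at about 11 s of robot time, with the gripper still holding the lid ajar at about 0.197 rad. The hand-in reports no verdict.

**What I did**
- I caged the lever knob with the fingers and swung it to its stop. A picture confirmed that the cartridge end of the beam was down.
- After about a second I swung the lever back until it pressed on its stop at 5 N, and a picture showed the beam level again.
- I gripped the red handle and lifted it slowly along the hinge arc, turning the tool with the lid.

**Last checks**
- **Lid:** both cameras measured about 0.197 rad, which raises the handle about 38 mm. The load on the hand was about 2–4 N, and the gripper opening of about 11 mm matched the bar.
- **Balance:** the knob stood at its upright position with its top at 165 mm, and the cartridge top was at 180 mm, so the lever is arrested and the beam level.
- **Bystanders:** the spool and bracket boxes in the top view agree with the first ones to within 2–3 pixels. The network missed the screwdriver in the first picture, but its red handle had stayed put through the last check before the lid lift.

**Disagreements**
- The scene camera reads about 5 mm lower than the top camera, and a few mm off in x and y. I relied on the top and wrist cameras, which match the given heights.
- I never saw the 15–20 N seal peak in the force readings. They came only at the end of each call, so I judged the break by the measured lid angle.

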